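Gauge three spacer sleeves and sort them

TASK

Check the three aluminium sleeves on the gauge pin, one at a time, putting each away before you try the next: slide it down the pin until it sits on the base plate or stops on the pin's shoulder, and do not force it. Stand the two that go fully down upright in the grey kit tray, one in each compartment, and stand the one that stops high upright in the round steel dish. Try every sleeve, even the last, and leave the other things on the bench alone.

Things in the scene. Friction and masses are not known exactly. Their poses are not given: they have to be found in the camera images.
- sleeve_a: one of three plain aluminium spacer sleeves that look alike from outside: a tube, 36 mm outside diameter, 45 mm tall, about 0.1 kg, open at both ends, standing upright on the bench. Bore 21 mm if good, 15 mm if undersize; which one is undersize is not marked. Origin: centre of the lower end, z along the bore, upward
- sleeve_b: one of three plain aluminium spacer sleeves that look alike from outside: a tube, 36 mm outside diameter, 45 mm tall, about 0.1 kg, open at both ends, standing upright on the bench. Bore 21 mm if good, 15 mm if undersize; which one is undersize is not marked. Origin: centre of the lower end, z along the bore, upward
- sleeve_c: one of three plain aluminium spacer sleeves that look alike from outside: a tube, 36 mm outside diameter, 45 mm tall, about 0.1 kg, open at both ends, standing upright on the bench. Bore 21 mm if good, 15 mm if undersize; which one is undersize is not marked. Origin: centre of the lower end, z along the bore, upward
- gauge: fixed steel gauge: square base plate 80 x 80 x 16 mm with an upright pin in its middle. Above the plate the pin is 18 mm in diameter for 35 mm, then a 45 degree shoulder 3 mm high narrows it to a 12 mm nose; tip 50 mm above the plate. Origin: centre of the plate's underside
- gauge_seat (a point): point on the pin's axis at the top face of the base plate (16 mm above the bench), z up. A good sleeve slides freely down until its lower end is here; the undersize one passes the nose and stops on the shoulder, its lower end about 36 mm above this point. A good sleeve held off centre may bind on the way
- tray: fixed shallow grey plastic kit tray, 90 mm (its x) by 157 mm (its y), 13 mm high, walls and middle divider 4 mm, floor 4 mm thick; the divider makes two compartments of about 82 x 72 mm. Origin: centre of the underside, on the bench
- tray_left (a point): centre of the floor of the tray's compartment on its +y side (4 mm above the bench)
- tray_right (a point): centre of the floor of the tray's compartment on its -y side (4 mm above the bench)
- dish: fixed round steel reject dish, 108 mm across the rim, 13 mm high, flat floor about 94 mm across and 4 mm thick. Origin: centre of the underside, on the bench
- dish_in (a point): centre of the dish's floor (4 mm above the bench)
- screwdriver: bystander: a black-handled screwdriver, about 150 mm long, lying on the bench beyond the work
- carton: bystander: a closed cardboard carton 70 x 90 x 50 mm; origin centre of underside
- jar: bystander: a glass jar with black lid, 52 mm diameter, 70 mm tall; origin centre of underside
Mind the look-alikes: they are no part of the job. Several things have the shape of the gauge; the one meant has the colours described above.

How it is judged:
On the way, in this order (a step that is already met when the one before it is completed fails the run):
1. a first sleeve has been tried on the gauge pin: down on the plate if it fits, resting on the shoulder if not (((horizontal distance between sleeve_a and gauge_seat below 0.004 m and angle between sleeve_a's own z axis and vertical below 0.1 rad and z of sleeve_a in the frame of gauge_seat below 0.004 m) or (horizontal distance between sleeve_b and gauge_seat below 0.004 m and angle between sleeve_b's own z axis and vertical below 0.1 rad and z of sleeve_b in the frame of gauge_seat below 0.041 m and contact force between sleeve_b and gauge above 0.3 N) or (horizontal distance between sleeve_c and gauge_seat below 0.004 m and angle between sleeve_c's own z axis and vertical below 0.1 rad and z of sleeve_c in the frame of gauge_seat below 0.004 m))), for 0.1 s.
2. with one sleeve put away in its right place, a second is tried on the pin ((((horizontal distance between sleeve_a and gauge_seat below 0.004 m and angle between sleeve_a's own z axis and vertical below 0.1 rad and z of sleeve_a in the frame of gauge_seat below 0.004 m) and ((horizontal distance between sleeve_b and dish_in below 0.036 m and z of sleeve_b in the frame of dish_in between -0.004 and 0.004 m and angle between sleeve_b's own z axis and vertical below 0.1 rad) or ((horizontal distance between sleeve_c and tray_left below 0.029 m and z of sleeve_c in the frame of tray_left between -0.004 and 0.004 m and angle between sleeve_c's own z axis and vertical below 0.1 rad) or (horizontal distance between sleeve_c and tray_right below 0.029 m and z of sleeve_c in the frame of tray_right between -0.004 and 0.004 m and angle between sleeve_c's own z axis and vertical below 0.1 rad)))) or ((horizontal distance between sleeve_b and gauge_seat below 0.004 m and angle between sleeve_b's own z axis and vertical below 0.1 rad and z of sleeve_b in the frame of gauge_seat below 0.041 m and contact force between sleeve_b and gauge above 0.3 N) and (((horizontal distance between sleeve_a and tray_left below 0.029 m and z of sleeve_a in the frame of tray_left between -0.004 and 0.004 m and angle between sleeve_a's own z axis and vertical below 0.1 rad) or (horizontal distance between sleeve_a and tray_right below 0.029 m and z of sleeve_a in the frame of tray_right between -0.004 and 0.004 m and angle between sleeve_a's own z axis and vertical below 0.1 rad)) or ((horizontal distance between sleeve_c and tray_left below 0.029 m and z of sleeve_c in the frame of tray_left between -0.004 and 0.004 m and angle between sleeve_c's own z axis and vertical below 0.1 rad) or (horizontal distance between sleeve_c and tray_right below 0.029 m and z of sleeve_c in the frame of tray_right between -0.004 and 0.004 m and angle between sleeve_c's own z axis and vertical below 0.1 rad)))) or ((horizontal distance between sleeve_c and gauge_seat below 0.004 m and angle between sleeve_c's own z axis and vertical below 0.1 rad and z of sleeve_c in the frame of gauge_seat below 0.004 m) and (((horizontal distance between sleeve_a and tray_left below 0.029 m and z of sleeve_a in the frame of tray_left between -0.004 and 0.004 m and angle between sleeve_a's own z axis and vertical below 0.1 rad) or (horizontal distance between sleeve_a and tray_right below 0.029 m and z of sleeve_a in the frame of tray_right between -0.004 and 0.004 m and angle between sleeve_a's own z axis and vertical below 0.1 rad)) or (horizontal distance between sleeve_b and dish_in below 0.036 m and z of sleeve_b in the frame of dish_in between -0.004 and 0.004 m and angle between sleeve_b's own z axis and vertical below 0.1 rad))))), for 0.1 s.
3. with two sleeves put away in their right places, the third is tried on the pin ((((horizontal distance between sleeve_a and gauge_seat below 0.004 m and angle between sleeve_a's own z axis and vertical below 0.1 rad and z of sleeve_a in the frame of gauge_seat below 0.004 m) and (horizontal distance between sleeve_b and dish_in below 0.036 m and z of sleeve_b in the frame of dish_in between -0.004 and 0.004 m and angle between sleeve_b's own z axis and vertical below 0.1 rad) and ((horizontal distance between sleeve_c and tray_left below 0.029 m and z of sleeve_c in the frame of tray_left between -0.004 and 0.004 m and angle between sleeve_c's own z axis and vertical below 0.1 rad) or (horizontal distance between sleeve_c and tray_right below 0.029 m and z of sleeve_c in the frame of tray_right between -0.004 and 0.004 m and angle between sleeve_c's own z axis and vertical below 0.1 rad))) or ((horizontal distance between sleeve_b and gauge_seat below 0.004 m and angle between sleeve_b's own z axis and vertical below 0.1 rad and z of sleeve_b in the frame of gauge_seat below 0.041 m and contact force between sleeve_b and gauge above 0.3 N) and ((horizontal distance between sleeve_a and tray_left below 0.029 m and z of sleeve_a in the frame of tray_left between -0.004 and 0.004 m and angle between sleeve_a's own z axis and vertical below 0.1 rad) or (horizontal distance between sleeve_a and tray_right below 0.029 m and z of sleeve_a in the frame of tray_right between -0.004 and 0.004 m and angle between sleeve_a's own z axis and vertical below 0.1 rad)) and ((horizontal distance between sleeve_c and tray_left below 0.029 m and z of sleeve_c in the frame of tray_left between -0.004 and 0.004 m and angle between sleeve_c's own z axis and vertical below 0.1 rad) or (horizontal distance between sleeve_c and tray_right below 0.029 m and z of sleeve_c in the frame of tray_right between -0.004 and 0.004 m and angle between sleeve_c's own z axis and vertical below 0.1 rad))) or ((horizontal distance between sleeve_c and gauge_seat below 0.004 m and angle between sleeve_c's own z axis and vertical below 0.1 rad and z of sleeve_c in the frame of gauge_seat below 0.004 m) and ((horizontal distance between sleeve_a and tray_left below 0.029 m and z of sleeve_a in the frame of tray_left between -0.004 and 0.004 m and angle between sleeve_a's own z axis and vertical below 0.1 rad) or (horizontal distance between sleeve_a and tray_right below 0.029 m and z of sleeve_a in the frame of tray_right between -0.004 and 0.004 m and angle between sleeve_a's own z axis and vertical below 0.1 rad)) and (horizontal distance between sleeve_b and dish_in below 0.036 m and z of sleeve_b in the frame of dish_in between -0.004 and 0.004 m and angle between sleeve_b's own z axis and vertical below 0.1 rad)))), for 0.1 s.
At the end, for the whole second after the job is handed in: The two sleeves that fit stand upright (within about 6 degrees) on the floor of the tray, one in each compartment; the undersize sleeve stands upright on the floor of the dish; all three at rest ((((horizontal distance between sleeve_a and tray_left below 0.029 m and z of sleeve_a in the frame of tray_left between -0.004 and 0.004 m and angle between sleeve_a's own z axis and vertical below 0.1 rad) and (horizontal distance between sleeve_c and tray_right below 0.029 m and z of sleeve_c in the frame of tray_right between -0.004 and 0.004 m and angle between sleeve_c's own z axis and vertical below 0.1 rad)) or ((horizontal distance between sleeve_c and tray_left below 0.029 m and z of sleeve_c in the frame of tray_left between -0.004 and 0.004 m and angle between sleeve_c's own z axis and vertical below 0.1 rad) and (horizontal distance between sleeve_a and tray_right below 0.029 m and z of sleeve_a in the frame of tray_right between -0.004 and 0.004 m and angle between sleeve_a's own z axis and vertical below 0.1 rad))) and horizontal distance between sleeve_b and dish_in below 0.036 m and z of sleeve_b in the frame of dish_in between -0.004 and 0.004 m and angle between sleeve_b's own z axis and vertical below 0.1 rad and linear speed of each of sleeve_a, sleeve_b, sleeve_c below 0.02 m/s); the robot touches nothing.
It fails at once if a sleeve is forced on the gauge (pressed with more than 60 N) (contact force between any of sleeve_a, sleeve_b, sleeve_c and gauge above 60 N).
It fails at once if another thing on the bench is shoved aside (moved more than 30 mm) (distance of any of screwdriver, carton, jar from where it was at the start of the episode above 0.03 m).
It also fails if it takes over 69 s, if anything falls off the work surface, if the arm or the gripper's body presses on something with over 40 N, if the wrist force passes 120 N, or if a joint passes its speed limit or range.

ROBOT

A 6-joint arm with a two-finger parallel gripper is mounted at the origin on the work surface. World frame = base frame: x ahead of the robot, y to its left, z up, the work surface at z = 0. Lengths are in m, angles in rad, forces in N, time in s.
With the tool pointing down it reaches from about 0.375 to 0.975 m from the base axis. Payload 3.8 kg.
Tool frame: the origin (TCP) lies at the very end of the fingers, on their centre line; the grasp point (between the pads) lies 19 mm behind it; z points along the fingers, y is the line along which they close (so a half turn about z gives the same grasp; the last joint's range is limited). The gripper opens to 85 mm and grips with 20 to 120 N. Pads are 22 mm wide; open, the fingers measure 114 mm over their backs; the gripper's body (76 mm by 85 mm) begins 54 mm behind the grasp point. The pads swing forward as they close: fully open they stand 13 mm farther back than shut.
Start: joints at [-1.332, 0.264, 1.604, -0, 1.274, -0.037], TCP at [0.184, -0.649, 0.231] pointing down, gripper open.
Joint ranges: [-2.63, 2.63], [-0.94, 2.18], [0.31, 2.57], [-1.31, 4.45], [0, 2.66], [-2.55, 2.55]. Speed limits (rad/s): [2.57, 2.57, 3.14, 3.14, 3.14, 3.14].

INTERFACE

Orientations are given as a rotation vector (axis times angle).
In Python, from workcell import bot, vision gives the robot as it stands. The module is installed in compiled form; this text tells all that it offers.
- The arm moves only by the tool play_rows, never from a script. Its argument "moves" is a list that holds one entry, the list of rows, each a list of 7 numbers: the turn, a rotation vector about the tool's x, y, z as a fraction of full scale, then the shift along the tool's x, y, z as a fraction of full scale, then the finger opening in mm, from 0 to 85.4. In form: [[[ax, ay, az, x, y, z, jaw], ...]]. A call has 1 to 5 rows; each row shifts and turns the commanded pose from where the row before left it, along the tool's axes as they then stand; what a row does not reach is not made up. Full scale, the value 1, is 0.1 m for a shift and 0.5 rad for a turn. A row lasts 1/12 s, in which the tool goes at most 41.7 mm and 7.16 degrees, less where a joint would pass 70% of its speed; a pose out of reach is approached as far as the arm can. A call with a number of a shift or a turn outside -1 to 1 is refused whole. A call with a gripper value outside its range is refused whole. The fingers move at their own pace and stop on an object; "newtons" is the grip in N (left out, the last holds). Time passes only in rows, so rows that do not move let the fingers close. It gives the time, the measured TCP pose, the force, the opening and the grip force at its end, in the units of the state.
- bot.read_state(): the state, without advancing time (a new reading comes with each control period).
- vision.read_camera(name): name is "side" or "top" or "wrist"; returns a dict with "image" (480x640x3 uint8, red, green, blue), "depth" (480x640 float32, m along the optical axis (not along the pixel's ray), 0 where there is no reading), "K" (3x3 intrinsics, pixels), "R" (3x3) and "t" (3): a world point X has camera coordinates R X + t. Camera axes: x right, y down, z forward; pixel columns grow to the right and rows downward; lengths in m; the calibration is good to about 2 mm. A picture is of the moment at which its call begins.
- bot.finish_job(): hands the job in; it is judged then, once.
The state is a dict: "time": time; "q": joint angles; "joint_vel": joint speeds; "joint_torque": joint torques, N m; "tool_pos": TCP position; "tcp_rot": TCP orientation; "wrist_force": force on the tool from outside, world axes, zero at the start; "torque": the same for the moment, N m; "width": opening from 0.0 (shut) to 1.0 (fully open); "grip_force": force on a finger pad.
Only numpy, scipy, OpenCV 4.12 (cv2) and the standard library are available. Lean on these libraries where they do the work, as an engineer would, in place of code of your own. Each camera call takes 0.05 s, during which the arm holds its last target. There are 200 camera calls.

## Working session

There is one attempt and no reset: what is moved stays moved. The work goes in short steps, Python scripts to look and compute and a tool call to move; the robot and the scene stay as the last step left them, time stands still between calls to the robot, and variables do not carry over. Pictures are saved under pics/ and viewed, at most 10 in all, crops included, and the job is handed in when it is done.

Besides the shell and the picture viewer there is one more tool, called after "Emit:" as a command line: name --argument value ..., lists and objects as JSON in quotes. play_rows: Moves the arm, as the interface text tells. Its arguments: {"type":"object","properties":{"moves":{"type":"array","items":{"type":"array","items":{"type":"array","items":{"type":"number"}}}},"newtons":{"type":"number"}},"required":["moves"]}

```bash
mkdir -p pics; python3 - <<'E'
from workcell import bot,vision
import cv2,numpy as np
s=bot.read_state();print(s)
for n in("top","side"):
    c=vision.read_camera(n);cv2.imwrite(f"pics/{n}0.png",c["image"][:,:,::-1]);np.savez(f"{n}0.npz",**c)
    print(n,c["K"].tolist(),(-c["R"].T@c["t"]).round(3),c["R"].round(3).tolist())
E
```

```text
{'time': 0.0, 'q': array([-1.33189619e+00,  2.64794748e-01,  1.60539107e+00,  5.95916677e-06,
        1.27368627e+00, -3.69096897e-02]), 'joint_vel': array([-0.00230356,  0.00207857,  0.00068447,  0.00084505, -0.00038462,
       -0.00032762]), 'joint_torque': array([ 1.19130527e-04, -5.15114129e+01, -3.67312932e+01,  1.04818469e-04,
        1.28784249e-02, -4.98170337e-06]), 'tool_pos': array([ 0.18363982, -0.64877473,  0.22992478]), 'tcp_rot': array([-3.10952043e+00, -4.31554605e-01,  3.51845658e-04]), 'wrist_force': array([-0.03954832,  0.75891345, -1.02691926]), 'torque': array([0.02044234, 0.00622411, 0.03079642]), 'grip_force': 0.0, 'width': 1.000563605585921}
top [[522.9885945517068, 0.0, 322.8353218810206], [0.0, 522.9885945517068, 241.76710309045563], [0.0, 0.0, 1.0]] [ 0.329 -0.015  0.912] [[-0.025, -1.0, -0.005], [-0.98, 0.026, -0.196], [0.196, -0.001, -0.981]]
side [[546.1861070328576, 0.0, 317.89046276123], [0.0, 546.1861070328576, 238.953915192706], [0.0, 0.0, 1.0]] [0.317 0.64  0.829] [[-0.952, -0.306, 0.01], [-0.238, 0.72, -0.652], [0.192, -0.623, -0.758]]
```

View pics/top0.png

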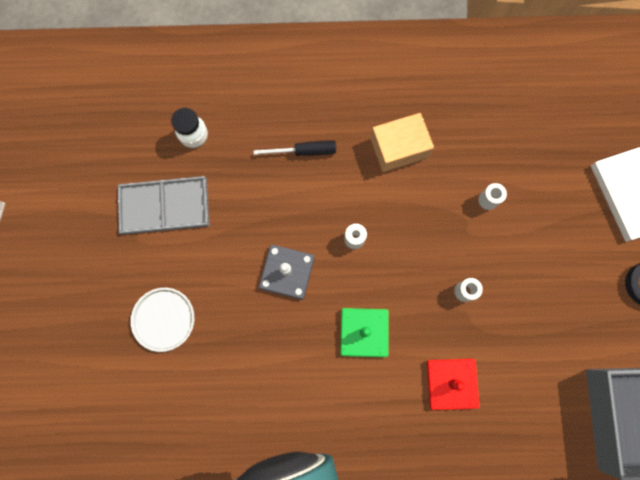

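View pics/side0.png

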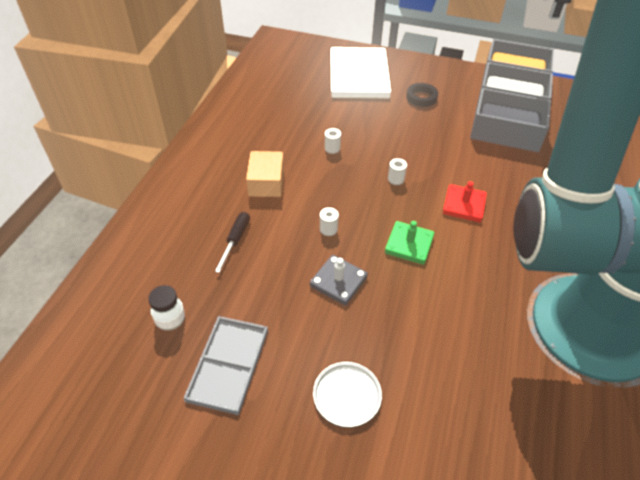

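The two views show three white/aluminium sleeves, at top px (355,236), (492,197) and (468,290). What could be taken for the gauge:
- the dark-steel plate with a bright pin at top px (287,270)
- a green copy at (365,333)
- a red copy at (455,385)

I choose the steel one. The tray is at (163,205) and the dish at (163,320). The grey bin and the white box on the right are no part of the job.

```bash
cat > h.py <<'E'
import numpy as np,cv2
from workcell import bot,vision
def ray(c,p):
    d=c["R"].T@np.linalg.solve(c["K"],[p[0],p[1],1.]);return -c["R"].T@c["t"],d
def onz(c,p,z):
    o,d=ray(c,p);return o+d*(z-o[2])/d[2]
def tri(c1,p1,c2,p2):
    (o1,d1),(o2,d2)=ray(c1,p1),ray(c2,p2)
    s=np.linalg.lstsq(np.c_[d1,-d2],o2-o1,rcond=None)[0]
    a,b=o1+d1*s[0],o2+d2*s[1];return (a+b)/2,np.linalg.norm(a-b)
def holes(img,thr=150,amin=8,amax=4000):
    """dark holes fully inside bright, unsaturated blobs -> (centre, area, blob centre, blob area)"""
    hsv=cv2.cvtColor(img,cv2.COLOR_RGB2HSV)
    m=((hsv[...,2]>thr)&(hsv[...,1]<60)).astype(np.uint8)
    cs,h=cv2.findContours(m,cv2.RETR_CCOMP,cv2.CHAIN_APPROX_NONE);out=[]
    for i,k in enumerate(cs):
        if h[0][i][3]>=0 and amin<cv2.contourArea(k)<amax:
            P=cs[h[0][i][3]];M=cv2.moments(k);B=cv2.moments(P)
            out.append((round(M["m10"]/M["m00"],1),round(M["m01"]/M["m00"],1),M["m00"],round(B["m10"]/B["m00"],1),round(B["m01"]/B["m00"],1),B["m00"]))
    return out
E
python3 - <<'E'
from h import *
T=dict(np.load("top0.npz"));S=dict(np.load("side0.npz"))
for n,c in(("top",T),("side",S)):
    print(n)
    for r in holes(c["image"],130):print(r)
for n,c,bx in(("top",T,[(260,220,400,360),(110,170,260,370)]),("side",S,[(290,180,470,310),(170,300,400,440)])):
    x0,y0,x1,y1=bx[0];a=cv2.resize(c["image"][y0:y1,x0:x1],(400,300))
    x0,y0,x1,y1=bx[1];b=cv2.resize(c["image"][y0:y1,x0:x1],(400,300))
    cv2.imwrite(f"pics/{n}_t.png",np.hstack([a,b])[:,:,::-1])
a,b=cv2.imread("pics/top_t.png"),cv2.imread("pics/side_t.png");cv2.imwrite("pics/crops.png",np.vstack([a,b]))
E
```

```text
top
(470.6, 288.7, 85.5, 470.2, 288.6, 380.0)
(355.6, 234.2, 32.0, 355.5, 234.8, 365.5)
(495.7, 193.3, 62.0, 495.1, 193.4, 342.5)
(203.5, 215.6, 34.5, 162.5, 204.0, 4173.0)
(202.6, 198.6, 35.5, 162.5, 204.0, 4173.0)
(139.7, 185.0, 139.0, 162.5, 204.0, 4173.0)
(184.9, 181.3, 160.0, 162.5, 204.0, 4173.0)
side
(192.1, 385.1, 51.0, 226.2, 363.7, 4680.0)
(199.0, 369.0, 16.0, 226.2, 363.7, 4680.0)
(225.7, 363.7, 140.0, 226.2, 363.7, 4680.0)
(206.5, 351.0, 11.0, 226.2, 363.7, 4680.0)
(209.6, 343.6, 9.0, 226.2, 363.7, 4680.0)
(239.8, 324.5, 170.5, 226.2, 363.7, 4680.0)
(520.5, 75.0, 753.0, 420.2, 43.4, 19064.5)
(521.2, 55.3, 1268.0, 420.2, 43.4, 19064.5)
(393.6, 31.2, 126.5, 420.2, 43.4, 19064.5)
```

View pics/crops.png

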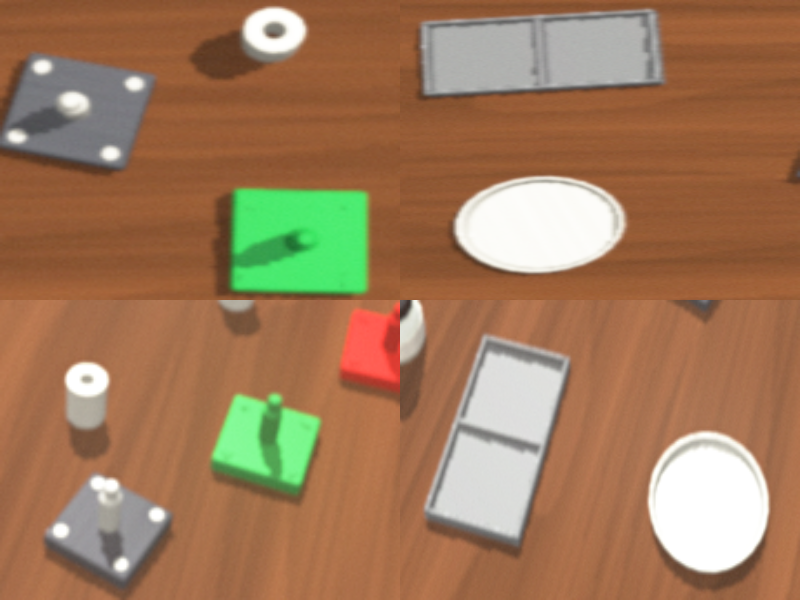

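The close crop confirms the gauge: dark steel plate with four bright bolt heads and a bright pin, crop px (72,105) above and (108,505) below. The green and red plates are painted copies.

```bash
python3 - <<'E'
from h import *
T=dict(np.load("top0.npz"));S=dict(np.load("side0.npz"))
proj=lambda c,X:(lambda v:(c["K"]@v)[:2]/v[2])(c["R"]@X+c["t"])
gS=cv2.cvtColor(S["image"],cv2.COLOR_RGB2GRAY).astype(float)
for p in((470.2,288.6),(355.5,234.8),(495.1,193.4)):
    X=onz(T,p,.045);u=proj(S,X);x,y=u.round().astype(int)
    w=gS[y-4:y+5,x-5:x+6];d=np.clip(np.percentile(w,60)-10-w,0,None);d[d<.25*d.max()]=0
    yy,xx=np.mgrid[y-4:y+5,x-5:x+6];q=((xx*d).sum()/d.sum(),(yy*d).sum()/d.sum())
    print("sleeve",X.round(4),"tri",*[np.round(v,4) for v in tri(T,p,S,q)],u.round(1),np.round(q,1))
def blobs(c,box,f):
    x0,y0,x1,y1=box;h=cv2.cvtColor(c["image"],cv2.COLOR_RGB2HSV).astype(int)[y0:y1,x0:x1]
    cs=cv2.findContours(f(h).astype(np.uint8),cv2.RETR_EXTERNAL,cv2.CHAIN_APPROX_NONE)[0]
    return [k+np.array([x0,y0]) for k in sorted(cs,key=cv2.contourArea)[::-1]]
lowsat=lambda h:h[...,1]<90
r={}
for n,c,bt,bd in(("top",T,(105,165,225,245),(120,275,205,365)),("side",S,(178,305,275,420),(302,350,392,440))):
    k=blobs(c,bt,lowsat)[0];R=cv2.minAreaRect(k);ap=cv2.approxPolyDP(cv2.convexHull(k),6,True)[:,0]
    e=cv2.fitEllipse(blobs(c,bd,lambda h:(h[...,1]<70)&(h[...,2]>120))[0])
    r[n]=(ap,e[0]);print(n,ap.tolist(),np.round(e[0],1),np.round(e[1],1))
    for p in ap:print(onz(c,p,.013).round(4))
    print("dish",onz(c,e[0],.013).round(4))
print("dish tri",tri(T,r["top"][1],S,r["side"][1]))
for n,c,b in(("top",T,(255,240,320,305)),("side",S,(305,250,372,308))):
    for k in blobs(c,b,lambda h:(h[...,2]>150)&(h[...,1]<80))[:6]:
        m=k[:,0].mean(0);print(n,"bright",m.round(1),cv2.contourArea(k),k[:,0].min(0),k[:,0].max(0),onz(c,m,.016).round(4),onz(c,m,.066).round(4))
E
```

```text
sleeve [ 0.4164 -0.2576  0.045 ] tri [ 0.4163 -0.2566  0.0485] 0.0005 [397.8 164.7] [397.9 163.8]
sleeve [ 0.5126 -0.0708  0.045 ] tri [ 0.5133 -0.0707  0.0467] 0.0021 [329.6 214.7] [328.7 213.9]
sleeve [ 0.5791 -0.3136  0.045 ] tri [ 0.579  -0.313   0.0468] 0.0008 [332.8 133.9] [332.6 133.4]
top [[206, 178], [208, 225], [118, 232], [119, 184]] [161.7 319.4] [61.6 65.6]
[0.6309 0.192  0.013 ]
[0.5439 0.1869 0.013 ]
[0.5354 0.3455 0.013 ]
[0.6238 0.3482 0.013 ]
dish [0.3807 0.2629 0.013 ]
side [[217, 316], [267, 327], [237, 415], [184, 401]] [347.  394.2] [65.1 69.2]
[0.6368 0.1951 0.013 ]
[0.5455 0.1887 0.013 ]
[0.5324 0.3496 0.013 ]
[0.6202 0.3544 0.013 ]
dish [0.3805 0.2643 0.013 ]
dish tri (array([0.38067989, 0.26349809, 0.01117796]), np.float64(0.00017218982796853575))
top bright [285.6 267.7] 92.5 [280 262] [291 273] [0.4637 0.0504 0.016 ] [0.4562 0.0467 0.066 ]
top bright [306.6 258.6] 37.0 [303 255] [310 262] [0.4787 0.0138 0.016 ] [0.4704 0.0122 0.066 ]
top bright [298.2 291. ] 36.0 [295 288] [302 295] [0.4227 0.0294 0.016 ] [0.4175 0.0269 0.066 ]
top bright [274.4 250.6] 35.0 [271 247] [278 254] [0.4942 0.0695 0.016 ] [0.485  0.0648 0.066 ]
top bright [265.4 283.4] 30.0 [262 280] [269 286] [0.4373 0.0854 0.016 ] [0.4312 0.0799 0.066 ]
side bright [340.1 277.5] 1056.5 [310 255] [365 298] [0.4547 0.0493 0.016 ] [0.4462 0.0856 0.066 ]
```

Emit:
play_rows --moves '[[[0,0,0.24,0,0,0,85],[0,0,0.24,0,0,0,85],[0,0,0.072,0,0,0,85],[0,0,0,0.194,-0.326,0,85],[0,0,0,0.194,-0.326,0,85]]]' --newtons 30

```text
time: 0.52
tool_pos: [0.2219, -0.5843, 0.23]
tcp_rot: [-3.14, 0.005, 0.001]
wrist_force: [0.8, 0.4, 0.9]
width: 0.997
grip_force: 0.0
```

Emit:
play_rows --moves '[[[0,0,0,0.194,-0.326,0,85],[0,0,0,0.194,-0.326,0,85],[0,0,0,0.194,-0.326,0,85],[0,0,0,0.194,-0.326,0,85],[0,0,0,0.194,-0.326,0,85]]]'

```text
time: 0.93
tool_pos: [0.32, -0.4193, 0.2307]
tcp_rot: [-3.141, 0.001, 0.001]
wrist_force: [0.3, -0.1, 0.8]
width: 0.996
grip_force: 0.0
```

Emit:
play_rows --moves '[[[0,0,0,0.194,-0.326,0,85],[0,0,0,0.194,-0.326,0,85],[0,0,0,0.194,-0.326,0,85],[0,0,0,0.194,-0.326,0,85],[0,0,0,0.194,-0.326,0,85]]]'

```text
time: 1.35
tool_pos: [0.417, -0.2564, 0.231]
tcp_rot: [-3.141, 0.001, 0.0]
wrist_force: [1.4, 0.8, 0.3]
width: 0.996
grip_force: 0.0
```

```bash
python3 - <<'E'
from h import *
s=bot.read_state();print(s["tool_pos"],s["tcp_rot"],s["time"])
c=vision.read_camera("wrist");cv2.imwrite("pics/w1.png",c["image"][:,:,::-1]);np.savez("w1.npz",**c)
print(c["K"][0],-c["R"].T@c["t"],c["R"].round(3).tolist())
E
```

```text
[ 0.41695317 -0.25643511  0.230954  ] [-3.14136495e+00  7.31711061e-04  4.10865330e-04] 1.35
[399.25175161   0.         318.43534479] [ 0.48547979 -0.25602832  0.37441347] [[-0.002, -1.0, -0.0], [-0.962, 0.001, 0.272], [-0.272, 0.001, -0.962]]
```

View pics/w1.png

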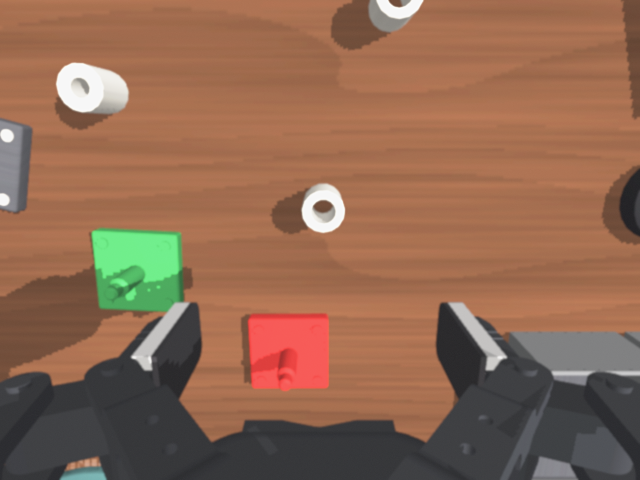

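The wrist view shows the first sleeve upright at px (323,208), with the fingers open either side. The green copy is at (138,270), the red one at (288,352), and the true gauge just shows at the left edge (15,165).

```bash
cat >> h.py <<'E'
def near(img,p,r=45,thr=225):
    """outer contour of the bright top face nearest p -> ellipse"""
    x0,y0=max(int(p[0]-r),0),max(int(p[1]-r),0)
    h=cv2.cvtColor(img,cv2.COLOR_RGB2HSV)[y0:int(p[1]+r),x0:int(p[0]+r)]
    cs=cv2.findContours(((h[...,2]>thr)&(h[...,1]<50)).astype(np.uint8),cv2.RETR_EXTERNAL,cv2.CHAIN_APPROX_NONE)[0]
    k=max(cs,key=cv2.contourArea)+np.array([x0,y0]);e=cv2.fitEllipse(cv2.convexHull(k))
    return np.array(e[0]),np.array(e[1])
E
python3 - <<'E'
from h import *
c=dict(np.load("w1.npz"));T=dict(np.load("top0.npz"))
for t in(170,200,225,240,250):
    e=near(c["image"],(323,210),40,t);print(t,e[0].round(1),e[1].round(1),onz(c,e[0],.045).round(4),tri(c,e[0],T,(470.2,288.6))[0].round(4))
g=cv2.cvtColor(c["image"],cv2.COLOR_RGB2GRAY);print(g[180:240:4,323]);print(g[208,295:352:4])
E
```

```text
170 [322.9 208.2] [42.7 48.4] [ 0.4187 -0.2596  0.045 ] [ 0.4172 -0.2597  0.0374]
200 [323.2 208.4] [42.2 48.1] [ 0.4186 -0.2598  0.045 ] [ 0.4171 -0.2598  0.0374]
225 [323.3 209. ] [41.6 47. ] [ 0.4181 -0.26    0.045 ] [ 0.4169 -0.2598  0.0381]
240 [323.3 210.5] [41.  42.6] [ 0.4168 -0.2599  0.045 ] [ 0.4164 -0.2594  0.0406]Traceback (most recent call last):
  File "<stdin>", line 4, in <module>
  File "h.py", line 26, in near
    k=max(cs,key=cv2.contourArea)+np.array([x0,y0]);e=cv2.fitEllipse(cv2.convexHull(k))
                                                      ~~~~~~~~~~~~~~^^^^^^^^^^^^^^^^^^^
cv2.error: OpenCV(4.12.0) /io/opencv/modules/imgproc/src/shapedescr.cpp:361: error: (-201:Incorrect size of input array) There should be at least 5 points to fit the ellipse in function 'fitEllipseNoDirect'
```

Emit:
play_rows --moves '[[[0,0,0,0.003,0.014,0.4,85],[0,0,0,0,0,0.4,85],[0,0,0,0,0,0.4,85],[0,0,0,0,0,0.4,85],[0,0,0,0,0,0.4,85]]]'

```text
time: 1.82
tool_pos: [0.4167, -0.2595, 0.0296]
tcp_rot: [3.141, 0.0, 0.001]
wrist_force: [1.3, -0.5, 1.2]
width: 0.993
grip_force: 0.0
```

Emit:
play_rows --moves '[[[0,0,0,0,0,0.18,60],[0,0,0,0,0,0,50],[0,0,0,0,0,0,40],[0,0,0,0,0,0,34],[0,0,0,0,0,0,30]]]'

```text
time: 2.23
tool_pos: [0.4188, -0.2611, 0.0155]
tcp_rot: [3.139, -0.0, 0.006]
wrist_force: [-0.2, -0.4, 0.2]
width: 0.423
grip_force: 30.0
```

Emit:
play_rows --moves '[[[0,0,0,0,0,0,30],[0,0,0,0,0,0,30],[0,0,0,0,0,0,30],[0,0,0,0,0,0,30],[0,0,0,0,0,0,30]]]'

```text
time: 2.65
tool_pos: [0.4182, -0.2606, 0.0149]
tcp_rot: [3.14, -0.0, 0.004]
wrist_force: [-1.5, 1.3, 6.6]
width: 0.421
grip_force: 30.6
```

```bash
python3 - <<'E'
from h import *
s=bot.read_state();print(s["tool_pos"],s["width"],s["grip_force"],s["wrist_force"])
c=vision.read_camera("wrist");cv2.imwrite("pics/w2.png",c["image"][:,:,::-1]);np.savez("w2.npz",**c)
E
```

```text
[ 0.4182417  -0.2606178   0.01487618] 0.4209374378169189 30.55790886282921 [-1.4768699   1.33026152  6.57134447]
```

View pics/w2.png

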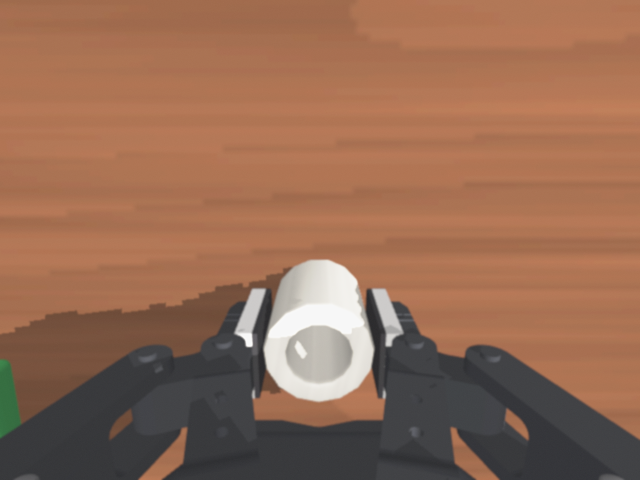

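Grasped: the ring is upright between the pads, top face centred at about (320,352).

Emit:
play_rows --moves '[[[0,0,0,0,0,-0.344,30],[0,0,0,0,0,-0.344,30],[0,0,0,0,0,-0.344,30],[0,0,0,-0.058,-0.386,0,30],[0,0,0,-0.058,-0.386,0,30]]]' --newtons 40

```text
time: 3.12
tool_pos: [0.4083, -0.1844, 0.1203]
tcp_rot: [3.138, -0.006, 0.011]
wrist_force: [0.3, 2.5, -1.7]
width: 0.417
grip_force: 40.2
```

Emit:
play_rows --moves '[[[0,0,0,-0.058,-0.386,0,30],[0,0,0,-0.058,-0.386,0,30],[0,0,0,-0.058,-0.386,0,30],[0,0,0,-0.058,-0.386,0,30],[0,0,0,-0.058,-0.386,0,30]]]'

```text
time: 3.53
tool_pos: [0.3756, 0.012, 0.1167]
tcp_rot: [-3.142, 0.002, -0.002]
wrist_force: [0.3, 0.5, -1.0]
width: 0.421
grip_force: 40.2
```

Emit:
play_rows --moves '[[[0,0,0,-0.058,-0.386,0,30],[0,0,0,0,0,0,30],[0,0,0,0,0,0,30]]]'

```text
time: 3.78
tool_pos: [0.37, 0.0511, 0.1165]
tcp_rot: [3.141, 0.01, 0.0]
wrist_force: [-0.2, -0.1, -0.6]
width: 0.417
grip_force: 40.3
```

```bash
python3 - <<'E'
from h import *
s=bot.read_state();print(s["tool_pos"],s["tcp_rot"],s["width"],s["grip_force"],s["wrist_force"])
ims=[]
for n in("wrist","top","side"):
    c=vision.read_camera(n);np.savez(n+"3.npz",**c);ims.append(c["image"])
w=cv2.resize(ims[0],(400,300));t=cv2.resize(ims[1][200:340,230:400],(400,300));sd=cv2.resize(ims[2][170:320,280:450],(400,300))
w2=cv2.resize(ims[0][60:260,200:440],(400,300))
cv2.imwrite("pics/m3.png",np.vstack([np.hstack([w,w2]),np.hstack([t,sd])])[:,:,::-1])
E
```

```text
[0.36998388 0.05105337 0.11652516] [3.14146227e+00 9.64020288e-03 4.24310243e-04] 0.41682263466232783 40.29610276222229 [-0.16068506 -0.13450938 -0.57610342]
```

View pics/m3.png

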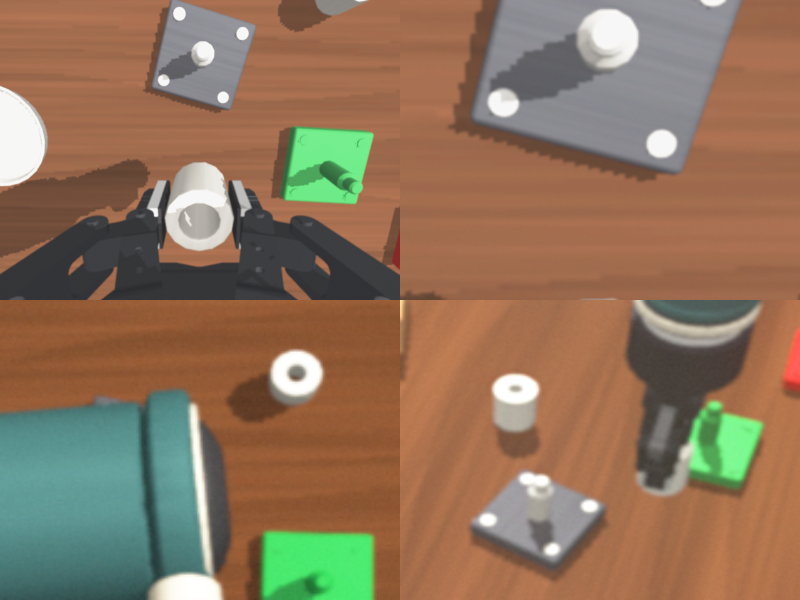

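Wrist view: the gauge's pin is almost straight below the camera at about (324,84), and the held sleeve is upright at (318,352). Only one corner of the plate shows in the top view, because the arm hides the rest.

```bash
python3 - <<'E'
from h import *
c=dict(np.load("wrist3.npz"));I=c["image"];s=np.array([.36998,.05105,.11653])
print("cam",(-c["R"].T@c["t"]).round(4))
h=cv2.cvtColor(I,cv2.COLOR_RGB2HSV)
for thr in(170,200,225,240):
    m=((h[...,2]>thr)&(h[...,1]<50)).astype(np.uint8);m[:,:235]=0;m[200:]=0;m[:,420:]=0
    for k in cv2.findContours(m,cv2.RETR_EXTERNAL,cv2.CHAIN_APPROX_NONE)[0]:
        if cv2.contourArea(k)>60:
            e=cv2.fitEllipse(cv2.convexHull(k));b=cv2.contourArea(k)
            print(thr,np.round(e[0],1),np.round(e[1],1),b,[onz(c,e[0],z)[:2].round(4).tolist() for z in(.018,.054,.066)])
for thr in(200,225,240):
    e=near(I,(320,352),60,thr);print("sleeve",thr,e[0].round(1),e[1].round(1))
    print([ (z,(onz(c,e[0],z)[:2]-s[:2]).round(4).tolist()) for z in(.14,.145,.15)])
g=cv2.cvtColor(I,cv2.COLOR_RGB2GRAY);print(g[62:110:2,324],g[80,300:350:2])
# side view tri of pin nose
S=dict(np.load("side0.npz"));gs=cv2.cvtColor(S["image"],cv2.COLOR_RGB2GRAY);print(gs[254:284:2,330:352:2])
E
```

```text
cam [0.4384 0.052  0.26  ]
170 [356.6 155.3] [18.5 19.4] 262.0 [[0.4217, 0.0292], [0.4242, 0.0326], [0.425, 0.0337]]
170 [261.4 128.2] [17.8 19.6] 255.5 [[0.437, 0.0853], [0.4372, 0.0803], [0.4373, 0.0787]]
170 [324.6  84.8] [36.4 40. ] 1011.5 [[0.4609, 0.0485], [0.4576, 0.049], [0.4565, 0.0492]]
170 [387.6  53.1] [20.1 22.1] 327.0 [[0.4776, 0.0136], [0.4718, 0.0193], [0.4699, 0.0212]]
170 [286.7  21.5] [20.5 22.7] 342.0 [[0.4932, 0.0696], [0.485, 0.0669], [0.4823, 0.0661]]
200 [356.5 155.4] [17.6 18.5] 236.5 [[0.4216, 0.0292], [0.4241, 0.0326], [0.425, 0.0337]]
200 [261.3 128.5] [16.7 18.2] 224.0 [[0.4368, 0.0853], [0.437, 0.0804], [0.4371, 0.0787]]
200 [324.7  84.7] [35.6 38.6] 835.5 [[0.4609, 0.0485], [0.4576, 0.049], [0.4565, 0.0492]]
200 [387.6  53.1] [19.1 21.1] 297.0 [[0.4776, 0.0136], [0.4718, 0.0193], [0.4699, 0.0212]]
200 [286.7  21.5] [19.5 21.7] 314.5 [[0.4932, 0.0696], [0.485, 0.067], [0.4823, 0.0661]]
225 [356.6 155.4] [16.8 17.7] 218.0 [[0.4216, 0.0292], [0.4241, 0.0326], [0.425, 0.0337]]
225 [261.4 128.4] [15.6 17.9] 161.0 [[0.4368, 0.0853], [0.4371, 0.0803], [0.4372,
[... 1294 characters left out ...]
 130 133 129 117 117 118 119 125 131 133]
 [137 179 207 158 123 125 114 118 126 129 129]
 [182 255 255 254 250 255 209 125 130 132 129]
 [178 255 255 253 255 255 255 148 131 130 126]
 [155 182 212 217 237 248 214 170 147 138 126]
 [156 155 205 235 172 163 178 201 154 150 142]
 [157 155 196 237 196 176 184 186 153 153 153]
 [157 156 164 192 195 190 175 157 154 152 152]
 [158 157 157 161 167 163 157 152 152 153 154]
 [156 154 157 161 163 159 152 150 154 152 152]
 [152 153 159 160 159 157 155 152 152 155 152]
 [153 155 159 164 161 160 152 149 155 153 151]
 [152 155 154 159 162 155 145 148 154 151 150]
 [156 158 131 120 139 131 115 141 157 151 149]
 [158 155 137 102 100 100  95 121 150 150 152]]
```

```bash
python3 - <<'E'
from h import *
for f,tcp in(("wrist3",np.array([.36998,.05105,.11653])),("w2",np.array([.41824,-.26062,.01488]))):
    c=dict(np.load(f+".npz"));g=cv2.cvtColor(c["image"],cv2.COLOR_RGB2GRAY)
    print(f,g[290:412:3,321].tolist());print(g[350,255:385:3].tolist())
    zt=tcp[2]-.0149+.045
    for y in(302,305,325,384,398,401):print(y,(onz(c,(320,y),zt)-tcp)[:2].round(4))
    for x in(264,267,372,375):print(x,(onz(c,(x,350),zt)-tcp)[:2].round(4))
c=dict(np.load("wrist3.npz"));cv2.imwrite("pics/s3.png",cv2.resize(c["image"][250:410,220:420],(800,600))[:,:,::-1])
E
```

```text
wrist3 [217, 216, 217, 217, 221, 247, 247, 247, 247, 247, 247, 247, 182, 178, 178, 177, 177, 177, 176, 176, 176, 175, 175, 175, 176, 176, 177, 176, 176, 175, 178, 209, 228, 222, 220, 219, 217, 162, 128, 126, 122]
[93, 66, 41, 168, 218, 220, 222, 222, 219, 216, 183, 150, 160, 165, 227, 236, 219, 172, 174, 176, 178, 177, 176, 176, 176, 173, 168, 162, 159, 156, 149, 142, 148, 215, 219, 222, 221, 218, 215, 203, 53, 45, 65, 60]
302 [0.0161 0.0002]
305 [0.0151 0.0002]
325 [0.0082 0.0001]
384 [-0.0133 -0.    ]
398 [-0.0186 -0.0001]
401 [-0.0198 -0.0001]
264 [-0.0007  0.018 ]
267 [-0.0007  0.017 ]
372 [-0.0006 -0.0166]
375 [-0.0005 -0.0176]
w2 [226, 227, 227, 227, 230, 247, 247, 247, 247, 247, 247, 248, 195, 190, 190, 189, 189, 190, 189, 188, 189, 189, 189, 189, 189, 189, 189, 188, 188, 188, 191, 218, 236, 232, 230, 228, 226, 171, 123, 124, 121]
[98, 70, 45, 191, 227, 230, 231, 231, 228, 226, 195, 159, 171, 176, 235, 242, 238, 185, 186, 189, 191, 190, 189, 189, 189, 185, 179, 174, 170, 167, 160, 152, 159, 224, 229, 231, 230, 227, 225, 217, 57, 46, 69, 66]
302 [0.016  0.0001]
305 [0.015  0.0001]
325 [0.0081 0.0001]
384 [-0.0133  0.0001]
398 [-0.0187  0.0001]
401 [-0.0199  0.0001]
264 [-0.0007  0.018 ]
267 [-0.0007  0.0171]
372 [-0.0008 -0.0166]
375 [-0.0008 -0.0175]
```

View pics/s3.png

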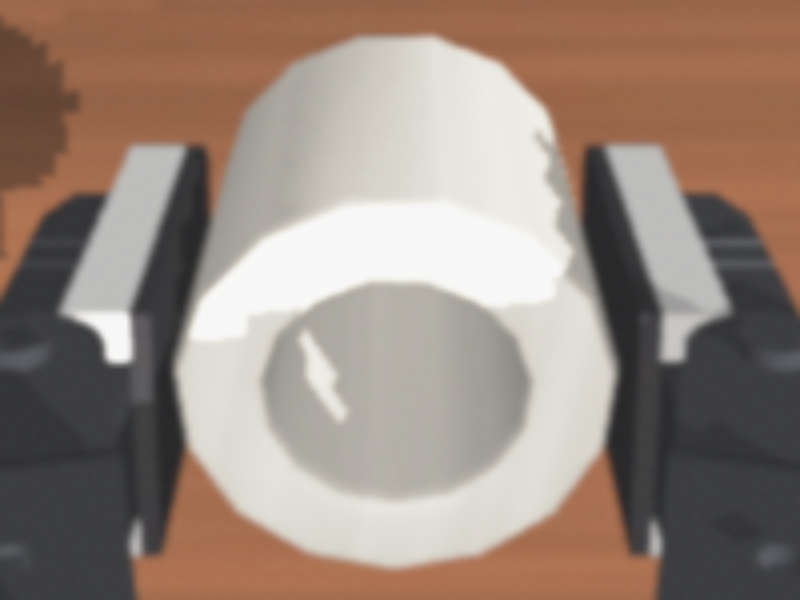

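Sleeve in hand sits about 1.8 mm toward −x of the TCP. The pin is at about (0.4575, 0.049).

Emit:
play_rows --moves '[[[0,0,0,0.298,0.007,0,30],[0,0,0,0.298,0.007,0,30],[0,0,0,0.297,0.006,0,30],[0,0,0,0,0,0,30],[0,0,0,0,0,0,30]]]'

```text
time: 4.35
tool_pos: [0.4615, 0.0449, 0.1163]
tcp_rot: [3.141, -0.007, -0.001]
wrist_force: [0.1, 0.6, -1.2]
width: 0.417
grip_force: 40.3
```

Emit:
play_rows --moves '[[[0,0,0,0,0,0.1,30],[0,0,0,0,0,0.1,30],[0,0,0,0,0,0.08,30],[0,0,0,0,0,0,30],[0,0,0,0,0,0,30]]]'

```text
time: 4.77
tool_pos: [0.4582, 0.0469, 0.0872]
tcp_rot: [3.141, -0.0, -0.004]
wrist_force: [0.1, -0.3, -0.5]
width: 0.42
grip_force: 40.3
```

```bash
python3 - <<'E'
from h import *
s=bot.read_state();print(s["tool_pos"],s["tcp_rot"],s["wrist_force"])
a=vision.read_camera("side");b=vision.read_camera("wrist")
cv2.imwrite("pics/m4.png",np.hstack([cv2.resize(a["image"][200:320,270:430],(400,300)),cv2.resize(b["image"],(400,300))])[:,:,::-1])
E
```

```text
[0.45818649 0.04692232 0.08716557] [ 3.14143517e+00 -3.63734942e-04 -4.35085445e-03] [ 0.12713275 -0.32053252 -0.46187066]
```

View pics/m4.png

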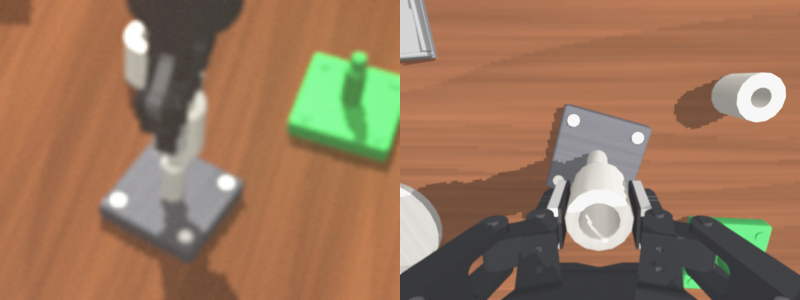

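The wrist view shows the plate and the pin emerging just ahead of the sleeve at (598,160) in the montage. The sleeve is roughly over the nose. I'll let the arm settle.

Emit:
play_rows --moves '[[[0,0,0,0,0,0,30],[0,0,0,0,0,0,30],[0,0,0,0,0,0,30],[0,0,0,0,0,0,30]]]'

```text
time: 5.2
tool_pos: [0.4602, 0.0472, 0.0889]
tcp_rot: [-3.142, -0.0, -0.001]
wrist_force: [0.5, 0.1, -0.5]
width: 0.417
grip_force: 40.3
```

Emit:
play_rows --moves '[[[0,0,0,0,0,0,30],[0,0,0,0,0,0,30],[0,0,0,0,0,0,30],[0,0,0,0,0,0,30]]]'

```text
time: 5.53
tool_pos: [0.4599, 0.0471, 0.0885]
tcp_rot: [3.142, -0.0, -0.0]
wrist_force: [0.5, 0.4, -0.5]
width: 0.415
grip_force: 40.3
```

Emit:
play_rows --moves '[[[0,0,0,-0.007,-0.018,0,30],[0,0,0,0,0,0,30],[0,0,0,0,0,0.06,30],[0,0,0,0,0,0.06,30],[0,0,0,0,0,0,30]]]'

```text
time: 5.95
tool_pos: [0.4579, 0.0488, 0.0749]
tcp_rot: [3.141, -0.0, -0.004]
wrist_force: [0.5, -0.0, -0.9]
width: 0.418
grip_force: 40.3
```

Emit:
play_rows --moves '[[[0,0,0,0,0,0,30],[0,0,0,0,0,0,30],[0,0,0,0,0,0,30]]]'

```text
time: 6.2
tool_pos: [0.4593, 0.0488, 0.0765]
tcp_rot: [-3.142, 0.0, -0.0]
wrist_force: [0.1, -0.3, -1.0]
width: 0.416
grip_force: 40.3
```

Emit:
play_rows --moves '[[[0,0,0,0,0,0.05,30],[0,0,0,0,0,0.05,30],[0,0,0,0,0,0.04,30],[0,0,0,0,0,0,30],[0,0,0,0,0,0,30]]]'

```text
time: 6.62
tool_pos: [0.4587, 0.0488, 0.0619]
tcp_rot: [3.142, -0.0, -0.002]
wrist_force: [-0.2, -0.0, -0.4]
width: 0.414
grip_force: 40.3
```

Emit:
play_rows --moves '[[[0,0,0,0,0,0,30],[0,0,0,0,0,0,30],[0,0,0,0,0,0,30]]]'

```text
time: 6.87
tool_pos: [0.4595, 0.0489, 0.0627]
tcp_rot: [-3.142, 0.0, -0.001]
wrist_force: [-0.7, 0.2, -0.3]
width: 0.417
grip_force: 40.3
```

Emit:
play_rows --moves '[[[0,0,0,0,0,0.1,30],[0,0,0,0,0,0.1,30],[0,0,0,0,0,0.09,30],[0,0,0,0,0,0,30],[0,0,0,0,0,0,30]]]'

```text
time: 7.28
tool_pos: [0.4583, 0.0488, 0.0323]
tcp_rot: [3.141, -0.0, -0.004]
wrist_force: [-0.4, 0.2, -0.9]
width: 0.419
grip_force: 40.3
```

Emit:
play_rows --moves '[[[0,0,0,0,0,0,30],[0,0,0,0,0,0.02,30],[0,0,0,0,0,0,30],[0,0,0,0,0,0,30]]]'

```text
time: 7.62
tool_pos: [0.4592, 0.0489, 0.0315]
tcp_rot: [-3.142, 0.0, 0.0]
wrist_force: [-0.4, -0.1, -0.2]
width: 0.42
grip_force: 40.3
```

Emit:
play_rows --moves '[[[0,0,0,0,0,0.015,30],[0,0,0,0,0,0,30],[0,0,0,0,0,0,30],[0,0,0,0,0,0,30]]]'

```text
time: 7.95
tool_pos: [0.4596, 0.0489, 0.031]
tcp_rot: [-3.142, 0.0, -0.001]
wrist_force: [-3.0, -0.5, 6.1]
width: 0.416
grip_force: 40.9
```

Force builds with the sleeve's lower end at plate level, so it is seated and this one fits. I'll put it in the left compartment.

Emit:
play_rows --moves '[[[0,0,0,0,0,-0.25,30],[0,0,0,0,0,-0.25,30],[0,0,0,0,0,-0.25,30],[0,0,0,0.154,-0.321,0,30],[0,0,0,0.154,-0.321,0,30]]]'

```text
time: 8.37
tool_pos: [0.4921, 0.113, 0.1077]
tcp_rot: [-3.141, 0.006, -0.009]
wrist_force: [0.9, 0.1, -0.1]
width: 0.417
grip_force: 42.8
```

Emit:
play_rows --moves '[[[0,0,0,0.154,-0.321,0,30],[0,0,0,0.154,-0.321,0,30],[0,0,0,0.154,-0.321,0,30],[0,0,0,0.154,-0.321,0,30],[0,0,0,0.154,-0.321,0,30]]]'

```text
time: 8.78
tool_pos: [0.5676, 0.2752, 0.1049]
tcp_rot: [3.142, -0.0, 0.0]
wrist_force: [1.1, -0.3, -0.7]
width: 0.419
grip_force: 42.8
```

Emit:
play_rows --moves '[[[0,0,0,0.154,-0.321,0,30],[0,0,0,0,0,0.25,30],[0,0,0,0,0,0.25,30],[0,0,0,0,0,0,30],[0,0,0,0,0,0,30]]]'

```text
time: 9.2
tool_pos: [0.5804, 0.3047, 0.0526]
tcp_rot: [3.139, 0.0, -0.008]
wrist_force: [-0.4, -1.0, -1.1]
width: 0.421
grip_force: 42.8
```

Emit:
play_rows --moves '[[[0,0,0,0,0,0,30],[0,0,0,0,0,0,30],[0,0,0,0,0,0,30]]]'

```text
time: 9.45
tool_pos: [0.5838, 0.3058, 0.0572]
tcp_rot: [-3.14, 0.001, -0.005]
wrist_force: [-0.6, 0.3, 0.3]
width: 0.419
grip_force: 42.8
```

```bash
python3 - <<'E'
from h import *
s=bot.read_state();print(s["tool_pos"],s["tcp_rot"],s["wrist_force"])
b=vision.read_camera("wrist");a=vision.read_camera("side")
cv2.imwrite("pics/m5.png",np.hstack([cv2.resize(a["image"][280:430,150:350],(400,300)),cv2.resize(b["image"],(400,300))])[:,:,::-1])
E
```

```text
[0.58384173 0.30583214 0.05716548] [-3.14013371e+00  1.26766271e-03 -4.79963125e-03] [-0.63383931  0.29288643  0.27005532]
```

View pics/m5.png

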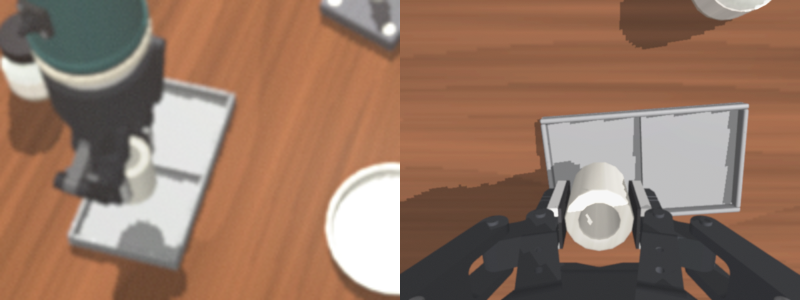

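The sleeve hangs over the left (+y) compartment, clear of the walls. I'll lower and release it.

Emit:
play_rows --moves '[[[0,0,0,0,0,0.18,30],[0,0,0,0,0,0.12,30],[0,0,0,0,0,0.03,30],[0,0,0,0,0,0.02,30],[0,0,0,0,0,0,30]]]'

```text
time: 9.97
tool_pos: [0.582, 0.3053, 0.0197]
tcp_rot: [3.141, -0.0, -0.002]
wrist_force: [0.7, 0.7, -0.7]
width: 0.419
grip_force: 42.7
```

Emit:
play_rows --moves '[[[0,0,0,0,0,0.01,30],[0,0,0,0,0,0,30],[0,0,0,0,0,0,30],[0,0,0,0,0,0,30],[0,0,0,0,0,0,30]]]'

```text
time: 10.38
tool_pos: [0.5827, 0.3057, 0.0192]
tcp_rot: [-3.141, 0.0, -0.001]
wrist_force: [-0.7, -0.0, 0.3]
width: 0.417
grip_force: 42.7
```

Emit:
play_rows --moves '[[[0,0,0,0,0,0,40],[0,0,0,0,0,0,50],[0,0,0,0,0,0,60],[0,0,0,0,0,-0.05,60],[0,0,0,0,0,-0.1,60]]]'

```text
time: 10.8
tool_pos: [0.5813, 0.3051, 0.0331]
tcp_rot: [3.14, -0.0, -0.004]
wrist_force: [-0.2, -0.0, -0.7]
width: 0.701
grip_force: 0.0
```

Emit:
play_rows --moves '[[[0,0,0,0,0,-0.35,60],[0,0,0,0,0,-0.35,85],[0,0,0,0,0,-0.35,85],[0,0,0,0,0,-0.35,85],[0,0,0,0,0,-0.3,85]]]'

```text
time: 11.22
tool_pos: [0.5831, 0.3059, 0.2082]
tcp_rot: [-3.14, 0.0, -0.005]
wrist_force: [0.6, -0.5, 0.6]
width: 0.993
grip_force: 0.0
```

Emit:
play_rows --moves '[[[0,0,0,-0.07,0.377,0,85],[0,0,0,-0.07,0.377,0,85],[0,0,0,-0.07,0.377,0,85],[0,0,0,-0.07,0.377,0,85],[0,0,0,-0.07,0.377,0,85]]]'

```text
time: 11.63
tool_pos: [0.5471, 0.1158, 0.2055]
tcp_rot: [-3.141, -0.001, -0.003]
wrist_force: [1.0, -0.7, 0.2]
width: 0.998
grip_force: 0.0
```

Emit:
play_rows --moves '[[[0,0,0,-0.07,0.377,0,85],[0,0,0,-0.07,0.377,0,85],[0,0,0,-0.07,0.377,0,85],[0,0,0,-0.07,0.377,0,85],[0,0,0,-0.07,0.377,0,85]]]'

```text
time: 12.05
tool_pos: [0.512, -0.0731, 0.2055]
tcp_rot: [3.141, 0.0, 0.003]
wrist_force: [1.1, -0.2, 0.5]
width: 0.996
grip_force: 0.0
```

Emit:
play_rows --moves '[[[0,0,0,0,0,0,85],[0,0,0,0,0,0,85],[0,0,0,0,0,0,85],[0,0,0,0,0,0,85]]]'

```text
time: 12.38
tool_pos: [0.5128, -0.0704, 0.2045]
tcp_rot: [-3.141, -0.001, -0.001]
wrist_force: [0.2, 0.6, 0.1]
width: 0.996
grip_force: 0.0
```

```bash
python3 - <<'E'
from h import *
s=bot.read_state();print(s["tool_pos"],s["tcp_rot"],s["wrist_force"])
c=vision.read_camera("wrist");np.savez("w6.npz",**c)
for t in(200,225,240,245):
    e=near(c["image"],(319,210),45,t);print(t,e[0].round(1),e[1].round(1),onz(c,e[0],.045).round(4))
g=cv2.cvtColor(c["image"],cv2.COLOR_RGB2GRAY);x=int(e[0][0]);print(g[180:250:3,x])
T=vision.read_camera("top");S=vision.read_camera("side")
cv2.imwrite("pics/m6.png",np.vstack([np.hstack([cv2.resize(c["image"],(400,300)),cv2.resize(S["image"],(400,300))]),np.hstack([cv2.resize(T["image"][170:245,105:215],(400,300)),cv2.resize(S["image"][305:420,170:290],(400,300))])])[:,:,::-1])
E
```

```text
[ 0.5127531  -0.07041609  0.20454102] [-3.14122678e+00 -1.09903832e-03 -1.29848841e-03] [0.22741332 0.59021253 0.14877473]
200 [320.5 212.6] [45.8 52.5] [ 0.5166 -0.0714  0.045 ]
225 [320.7 213.2] [45.  51.2] [ 0.5161 -0.0715  0.045 ]
240 [320.8 214.4] [44.1 48.5] [ 0.5152 -0.0716  0.045 ]
245 [320.2 215.3] [44.1 45. ] [ 0.5145 -0.0712  0.045 ]
[126 121 197 219 224 247 247 247 248 174  86 117 188 188 197 245 247 247
 247 250 131 128 125 126]
```

View pics/m6.png

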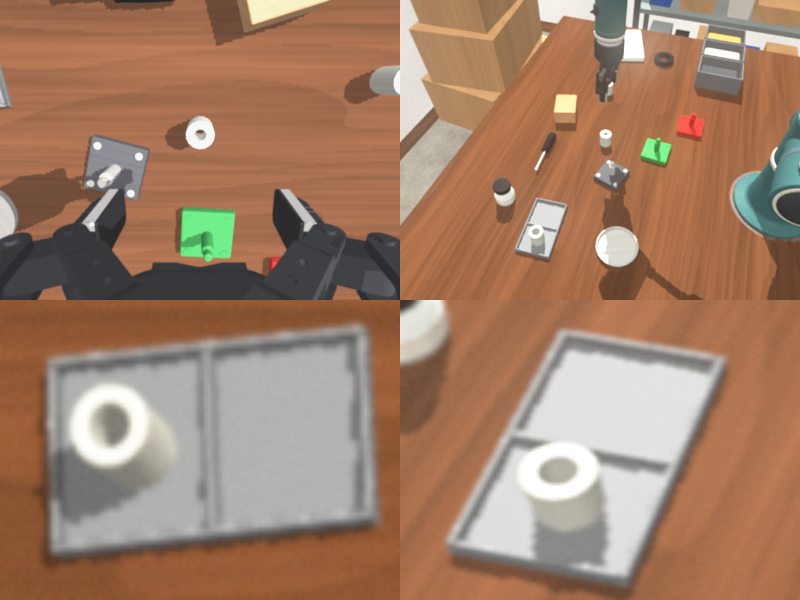

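The montage shows the first sleeve upright on the floor of the left compartment. The second stands at wrist px (320,216) with a visibly smaller bore. That was picture 10, so I use numbers only from here.

Emit:
play_rows --moves '[[[0,0,0,0.005,0.01,0.36,85],[0,0,0,0,0,0.36,85],[0,0,0,0,0,0.36,85],[0,0,0,0,0,0.36,85],[0,0,0,0,0,0.36,85]]]' --newtons 40

```text
time: 12.95
tool_pos: [0.5133, -0.0712, 0.0227]
tcp_rot: [3.141, 0.003, 0.001]
wrist_force: [1.2, 0.4, -0.2]
width: 0.995
grip_force: 0.0
```

Emit:
play_rows --moves '[[[0,0,0,0,0,0.09,70],[0,0,0,0,0,0,60],[0,0,0,0,0,0,50],[0,0,0,0,0,0,42],[0,0,0,0,0,0,36]]]'

```text
time: 13.37
tool_pos: [0.5156, -0.0726, 0.0178]
tcp_rot: [3.141, 0.0, 0.008]
wrist_force: [0.3, 0.4, 1.4]
width: 0.419
grip_force: 7.3
```

Emit:
play_rows --moves '[[[0,0,0,0,0,0,30],[0,0,0,0,0,0,30],[0,0,0,0,0,0,30],[0,0,0,0,0,0,30],[0,0,0,0,0,0,30]]]'

```text
time: 13.78
tool_pos: [0.5157, -0.0726, 0.0179]
tcp_rot: [3.141, -0.001, 0.009]
wrist_force: [-0.6, 1.4, 7.0]
width: 0.41
grip_force: 39.8
```

```bash
cat >> h.py <<'E'
def held(dz):
    """held sleeve's centre relative to TCP (x,y) by the wrist camera, from the near/far edge of the top face; dz = TCP height above sleeve's lower end"""
    s=bot.read_state();c=vision.read_camera("wrist");t=s["tool_pos"];zt=t[2]-dz+.045
    g=cv2.cvtColor(c["image"],cv2.COLOR_RGB2GRAY).astype(int);col=g[290:415,312:328]
    a=[];b=[]
    for k in col.T:
        d=np.diff(k);a.append(290+.5+np.argmax(np.where(np.arange(len(d))<35,d,-99)));b.append(290+.5+85+np.argmin(d[85:]))
    ya,yb=np.median(a),np.median(b);xa,xb=[(onz(c,(320,y),zt)-t)[0] for y in(ya,yb)]
    row=g[345:356,240:400];l=240.5+np.median([np.argmax(np.diff(r)[:60]) for r in row]);r_=240.5+np.median([100+np.argmin(np.diff(r)[100:]) for r in row])
    print("TCP",t.round(4),"F",s["wrist_force"].round(1),"w",round(s["width"]*85.4,1),"edges",ya,yb,l,r_,"x off",round((xa+xb)/2,4),"dia",round(xa-xb,4),"y off",round((onz(c,((l+r_)/2,350),zt)-t)[1],4))
    return c
E
python3 -c "
from h import *
held(bot.read_state()['tool_pos'][2])"
```

```text
TCP [ 0.5157 -0.0726  0.0179] F [-0.6  1.4  7. ] w 35.0 edges 297.5 393.5 265.5 371.5 x off -0.0016 dia 0.0353 y off 0.0005
```

Emit:
play_rows --moves '[[[0,0,0,0,0,-0.277,30],[0,0,0,0,0,-0.277,30],[0,0,0,0,0,-0.276,30],[0,0,0,-0.135,-0.303,0,30],[0,0,0,-0.135,-0.303,0,30]]]'

```text
time: 14.25
tool_pos: [0.4894, -0.0125, 0.1022]
tcp_rot: [3.141, -0.006, 0.014]
wrist_force: [-0.1, 1.3, -1.9]
width: 0.411
grip_force: 40.5
```

Emit:
play_rows --moves '[[[0,0,0,-0.135,-0.303,0,30],[0,0,0,-0.136,-0.303,0,30],[0,0,0,0,0,0,30],[0,0,0,0,0,0,30],[0,0,0,0,0,0,30]]]'

```text
time: 14.67
tool_pos: [0.4596, 0.0487, 0.0989]
tcp_rot: [3.141, 0.001, 0.004]
wrist_force: [-0.0, -0.2, -0.9]
width: 0.409
grip_force: 40.6
```

Emit:
play_rows --moves '[[[0,0,0,0,0,0,30],[0,0,0,0,0,0,30],[0,0,0,0,0,0,30]]]'

```text
time: 14.92
tool_pos: [0.4594, 0.0479, 0.0981]
tcp_rot: [3.141, -0.003, 0.0]
wrist_force: [0.9, -0.4, -0.4]
width: 0.411
grip_force: 40.6
```

```bash
python3 -c "
from h import *
held(.0179)"
```

```text
TCP [0.4594 0.0479 0.0981] F [ 0.9 -0.4 -0.4] w 35.1 edges 297.5 393.5 265.5 371.5 x off -0.0015 dia 0.0354 y off 0.0005
```

Emit:
play_rows --moves '[[[0,0,0,-0.004,-0.008,0.06,30],[0,0,0,0,0,0.06,30],[0,0,0,0,0,0.06,30],[0,0,0,0,0,0,30],[0,0,0,0,0,0,30]]]'

```text
time: 15.38
tool_pos: [0.4578, 0.0496, 0.0791]
tcp_rot: [3.141, -0.0, -0.003]
wrist_force: [0.2, 0.3, -0.9]
width: 0.412
grip_force: 40.6
```

Emit:
play_rows --moves '[[[0,0,0,0,0,0,30],[0,0,0,0,0,0,30],[0,0,0,0,0,0,30]]]'

```text
time: 15.63
tool_pos: [0.4586, 0.0497, 0.0802]
tcp_rot: [-3.142, 0.0, -0.0]
wrist_force: [-0.0, 0.1, -0.7]
width: 0.415
grip_force: 40.6
```

Emit:
play_rows --moves '[[[0,0,0,0.003,0.007,0.04,30],[0,0,0,0,0,0.04,30],[0,0,0,0,0,0,30],[0,0,0,0,0,0,30],[0,0,0,0,0,0,30]]]'

```text
time: 16.05
tool_pos: [0.4586, 0.049, 0.0718]
tcp_rot: [-3.142, 0.0, 0.001]
wrist_force: [-1.1, -0.1, -1.6]
width: 0.411
grip_force: 40.6
```

Emit:
play_rows --moves '[[[0,0,0,0,0,0.02,30],[0,0,0,0,0,0,30],[0,0,0,0,0,0,30],[0,0,0,0,0,0,30]]]'

```text
time: 16.38
tool_pos: [0.459, 0.049, 0.0702]
tcp_rot: [-3.142, 0.0, -0.001]
wrist_force: [0.8, 0.4, -0.3]
width: 0.408
grip_force: 40.7
```

Emit:
play_rows --moves '[[[0,0,0,0,0,0.01,30],[0,0,0,0,0,0,30],[0,0,0,0,0,0,30],[0,0,0,0,0,0,30]]]'

```text
time: 16.72
tool_pos: [0.4594, 0.0489, 0.0699]
tcp_rot: [3.142, -0.0, 0.002]
wrist_force: [-0.4, -0.2, 5.9]
width: 0.411
grip_force: 41.2
```

Emit:
play_rows --moves '[[[0,0,0,0,0,0.012,30],[0,0,0,0,0,0,30],[0,0,0,0,0,0,30],[0,0,0,0,0,0,30]]]'

```text
time: 17.05
tool_pos: [0.4597, 0.0489, 0.0696]
tcp_rot: [3.142, -0.0, 0.002]
wrist_force: [-3.1, -1.2, 11.5]
width: 0.407
grip_force: 41.8
```

It stops with the lower end about 36 mm above the seat and the force rises to 11.5 N, so this is the undersize one. It goes to the dish.

Emit:
play_rows --moves '[[[0,0,0,0,0,-0.175,30],[0,0,0,0,0,-0.175,30],[0,0,0,-0.128,-0.357,0,30],[0,0,0,-0.128,-0.357,0,30],[0,0,0,-0.128,-0.357,0,30]]]'

```text
time: 17.47
tool_pos: [0.4201, 0.1566, 0.1031]
tcp_rot: [-3.141, 0.005, -0.001]
wrist_force: [0.8, 0.5, -1.1]
width: 0.411
grip_force: 40.7
```

Emit:
play_rows --moves '[[[0,0,0,-0.128,-0.357,0,30],[0,0,0,-0.128,-0.357,0,30],[0,0,0,-0.128,-0.357,0,30],[0,0,0,0,0,0,30],[0,0,0,0,0,0.2,30]]]'

```text
time: 17.88
tool_pos: [0.3839, 0.267, 0.086]
tcp_rot: [-3.137, -0.008, -0.01]
wrist_force: [0.8, -0.3, -0.5]
width: 0.41
grip_force: 40.8
```

Emit:
play_rows --moves '[[[0,0,0,0,0,0.2,30],[0,0,0,0,0,0.2,30],[0,0,0,0,0,0.1,30],[0,0,0,0,0,0.05,30],[0,0,0,0,0,0,30]]]'

```text
time: 18.3
tool_pos: [0.381, 0.2622, 0.0265]
tcp_rot: [3.14, -0.001, -0.004]
wrist_force: [-0.6, -0.1, -1.2]
width: 0.41
grip_force: 40.8
```

Emit:
play_rows --moves '[[[0,0,0,0,0,0.05,30],[0,0,0,0,0,0,30],[0,0,0,0,0,0,30],[0,0,0,0,0,0,30],[0,0,0,0,0,0,30]]]'

```text
time: 18.72
tool_pos: [0.3826, 0.2635, 0.0235]
tcp_rot: [-3.141, 0.0, -0.002]
wrist_force: [-0.6, -0.8, -1.5]
width: 0.407
grip_force: 40.8
```

Emit:
play_rows --moves '[[[0,0,0,0,0,0.015,30],[0,0,0,0,0,0,30],[0,0,0,0,0,0,30],[0,0,0,0,0,0,42],[0,0,0,0,0,0,52]]]'

```text
time: 19.13
tool_pos: [0.382, 0.2632, 0.0213]
tcp_rot: [-3.142, 0.0, -0.0]
wrist_force: [-0.6, 0.1, 0.8]
width: 0.602
grip_force: 0.0
```

Emit:
play_rows --moves '[[[0,0,0,0,0,0,60],[0,0,0,0,0,-0.05,60],[0,0,0,0,0,-0.15,60],[0,0,0,0,0,-0.3,60],[0,0,0,0,0,-0.3,75]]]'

```text
time: 19.55
tool_pos: [0.3805, 0.2622, 0.101]
tcp_rot: [3.14, -0.0, -0.005]
wrist_force: [0.2, 0.3, -0.4]
width: 0.827
grip_force: 0.0
```

Emit:
play_rows --moves '[[[0,0,0,0,0,-0.35,85],[0,0,0,0,0,-0.35,85],[0,0,0,0,0,-0.35,85]]]'

```text
time: 19.8
tool_pos: [0.3815, 0.2629, 0.208]
tcp_rot: [3.141, -0.0, -0.0]
wrist_force: [1.0, 0.4, -0.2]
width: 0.993
grip_force: 0.0
```

Emit:
play_rows --moves '[[[0,0,0,0.132,0.385,0,85],[0,0,0,0.132,0.385,0,85],[0,0,0,0.132,0.385,0,85],[0,0,0,0.132,0.385,0,85],[0,0,0,0.132,0.385,0,85]]]'

```text
time: 20.22
tool_pos: [0.4481, 0.069, 0.2069]
tcp_rot: [-3.141, -0.001, -0.002]
wrist_force: [-0.2, 1.0, 1.1]
width: 0.992
grip_force: 0.0
```

Emit:
play_rows --moves '[[[0,0,0,0.132,0.385,0,85],[0,0,0,0.132,0.385,0,85],[0,0,0,0.132,0.385,0,85],[0,0,0,0.132,0.385,0,85],[0,0,0,0.132,0.385,0,85]]]'

```text
time: 20.63
tool_pos: [0.514, -0.124, 0.2066]
tcp_rot: [-3.142, 0.001, -0.001]
wrist_force: [1.7, 0.4, 0.8]
width: 0.999
grip_force: 0.0
```

Emit:
play_rows --moves '[[[0,0,0,0.132,0.385,0,85],[0,0,0,0.132,0.385,0,85],[0,0,0,0.132,0.385,0,85],[0,0,0,0.132,0.385,0,85],[0,0,0,0.132,0.385,0,85]]]'

```text
time: 21.05
tool_pos: [0.58, -0.3164, 0.2063]
tcp_rot: [-3.141, 0.001, 0.0]
wrist_force: [0.9, 1.3, 0.3]
width: 0.998
grip_force: 0.0
```

Emit:
play_rows --moves '[[[0,0,0,0,0,0,85],[0,0,0,0,0,0,85],[0,0,0,0,0,0,85],[0,0,0,0,0,0,85],[0,0,0,0,0,0,85]]]'

```text
time: 21.47
tool_pos: [0.5796, -0.3129, 0.2065]
tcp_rot: [-3.141, -0.002, 0.0]
wrist_force: [0.0, 0.9, 0.1]
width: 0.994
grip_force: 0.0
```

```bash
python3 - <<'E'
from h import *
s=bot.read_state();print(s["tool_pos"],s["tcp_rot"],s["time"])
c=vision.read_camera("wrist");T=vision.read_camera("top");S=vision.read_camera("side")
for t in(225,240,245):
    e=near(c["image"],(319,215),45,t);print(t,e[0].round(1),e[1].round(1),onz(c,e[0],.045).round(4))
g=cv2.cvtColor(c["image"],cv2.COLOR_RGB2GRAY);x=int(e[0][0]);print(x,g[180:250:2,x])
# placed sleeves: bores/top rings seen from above and the side
for n,k in(("top",T),("side",S)):
    for thr in(130,200):print(n,thr,[r for r in holes(k["image"],thr) if r[5]<700])
# dish interior: sleeve's dark bore and shading, top view
d=cv2.cvtColor(T["image"],cv2.COLOR_RGB2GRAY)[300:336:3,140:186:3];print(d)
E
```

```text
[ 0.57962184 -0.31292556  0.2065088 ] [-3.14127606e+00 -1.82822534e-03  1.61358411e-04] 21.4667
225 [322.4 215.8] [43.5 44.5] [ 0.5803 -0.3154  0.045 ]
240 [322.5 215.8] [42.4 43.3] [ 0.5804 -0.3155  0.045 ]
245 [322.9 215.2] [40.4 42.3] [ 0.5808 -0.3158  0.045 ]
322 [103 103 105 136 175 180 180 215 247 246 245 242 150  68  66  68  69  69
  72 131 148 147 146 157 174 238 247 246 244 211 111 103 101  99 100]
top 130 [(497.4, 194.6, 16.5, 494.0, 194.9, 405.5)]
top 200 [(135.4, 200.4, 88.5, 136.7, 200.8, 403.0), (495.8, 192.8, 106.5, 495.7, 192.9, 311.0)]
side 130 [(330.6, 263.3, 38.5, 329.4, 272.2, 613.5)]
side 200 [(332.6, 132.9, 19.0, 332.4, 133.4, 141.0)]
[[245 219 252 254 254 254 253 253 253 254 253 253 254 254 248 192]
 [221 253 253 253 254 254 253 253 253 253 254 253 253 254 254 234]
 [250 254 253 254 254 254 253 253 253 253 254 253 253 254 254 254]
 [253 254 254 254 255 255 255 254 240 250 254 253 253 253 254 254]
 [253 253 254 255 255 254 254 255 253 230 245 254 253 253 254 254]
 [253 253 254 255 213 138 193 255 255 225 226 253 253 253 253 254]
 [245 230 254 255 214 136 181 254 255 216 217 250 254 253 253 254]
 [205 210 254 255 247 192 248 254 253 200 204 251 254 253 253 254]
 [198 202 249 255 255 255 255 254 194 177 208 253 254 254 253 253]
 [200 200 202 245 254 254 251 179 150 188 252 253 253 254 253 253]
 [199 200 202 202 203 198 192 212 249 253 253 253 253 254 253 253]
 [197 199 200 198 200 219 247 253 254 253 253 254 253 254 254 253]]
```

Emit:
play_rows --moves '[[[0,0,0,0,0.03,0.36,85],[0,0,0,0,0,0.36,85],[0,0,0,0,0,0.36,85],[0,0,0,0,0,0.36,85],[0,0,0,0,0,0.36,85]]]'

```text
time: 22.03
tool_pos: [0.5801, -0.3168, 0.0255]
tcp_rot: [3.141, 0.001, 0.002]
wrist_force: [0.4, -0.0, 0.1]
width: 0.993
grip_force: 0.0
```

Emit:
play_rows --moves '[[[0,0,0,0,0,0.11,70],[0,0,0,0,0,0,60],[0,0,0,0,0,0,50],[0,0,0,0,0,0,42],[0,0,0,0,0,0,36]]]'

```text
time: 22.45
tool_pos: [0.5823, -0.3187, 0.0189]
tcp_rot: [3.139, -0.0, 0.008]
wrist_force: [0.8, 0.1, 1.0]
width: 0.43
grip_force: 16.4
```

Emit:
play_rows --moves '[[[0,0,0,0,0,0,30],[0,0,0,0,0,0,30],[0,0,0,0,0,0,30],[0,0,0,0,0,0,30],[0,0,0,0,0,0,30]]]'

```text
time: 22.87
tool_pos: [0.5824, -0.3187, 0.019]
tcp_rot: [3.139, -0.0, 0.008]
wrist_force: [0.8, 1.1, 5.6]
width: 0.417
grip_force: 39.8
```

```bash
python3 -c "
from h import *
held(bot.read_state()['tool_pos'][2])
T=vision.read_camera('top');print('dish sleeve',onz(T,(155.5,317.3),.049),'tray sleeve',onz(T,(136.7,200.8),.049))"
```

```text
TCP [ 0.5824 -0.3187  0.019 ] F [0.8 1.1 5.6] w 35.6 edges 298.5 393.5 265.5 371.5 x off -0.0024 dia 0.0353 y off 0.0006
dish sleeve [0.38222359 0.26216589 0.049     ] tray sleeve [0.58110982 0.30181342 0.049     ]
```

Emit:
play_rows --moves '[[[0,0,0,0,0,-0.28,30],[0,0,0,0,0,-0.28,30],[0,0,0,0,0,-0.275,30],[0,0,0,-0.12,-0.366,0,30],[0,0,0,-0.12,-0.366,0,30]]]'

```text
time: 23.38
tool_pos: [0.5591, -0.2465, 0.1037]
tcp_rot: [3.137, -0.005, 0.014]
wrist_force: [0.5, 1.3, -1.0]
width: 0.415
grip_force: 40.3
```

Emit:
play_rows --moves '[[[0,0,0,-0.12,-0.366,0,30],[0,0,0,-0.12,-0.366,0,30],[0,0,0,-0.12,-0.366,0,30],[0,0,0,-0.12,-0.366,0,30],[0,0,0,-0.12,-0.366,0,30]]]'

```text
time: 23.8
tool_pos: [0.4956, -0.0598, 0.1]
tcp_rot: [3.141, -0.001, 0.004]
wrist_force: [0.4, -0.2, -0.1]
width: 0.411
grip_force: 40.3
```

Emit:
play_rows --moves '[[[0,0,0,-0.12,-0.366,0,30],[0,0,0,-0.12,-0.366,0,30],[0,0,0,-0.124,-0.369,0,30],[0,0,0,0,0,0,30],[0,0,0,0,0,0,30]]]'

```text
time: 24.22
tool_pos: [0.4594, 0.0507, 0.0998]
tcp_rot: [3.142, 0.007, 0.003]
wrist_force: [0.4, 0.2, -0.9]
width: 0.419
grip_force: 40.4
```

Emit:
play_rows --moves '[[[0,0,0,0,0,0,30],[0,0,0,0,0,0,30],[0,0,0,0,0,0,30],[0,0,0,0,0,0,30],[0,0,0,0,0,0,30]]]'

```text
time: 24.63
tool_pos: [0.4599, 0.048, 0.0987]
tcp_rot: [3.142, -0.003, -0.0]
wrist_force: [0.3, -0.1, -0.8]
width: 0.413
grip_force: 40.4
```

```bash
python3 -c "
from h import *
held(.019)"
```

```text
TCP [0.4599 0.048  0.0987] F [ 0.3 -0.1 -0.8] w 35.3 edges 298.5 393.5 265.5 371.5 x off -0.0023 dia 0.0354 y off 0.0005
```

Emit:
play_rows --moves '[[[0,0,0,0,0,0.06,30],[0,0,0,0,0,0.06,30],[0,0,0,0,0,0.06,30],[0,0,0,0,0,0,30],[0,0,0,0,0,0,30]]]'

```text
time: 25.1
tool_pos: [0.4587, 0.0489, 0.0798]
tcp_rot: [3.141, -0.0, -0.003]
wrist_force: [0.7, -0.3, -0.0]
width: 0.417
grip_force: 40.4
```

Emit:
play_rows --moves '[[[0,0,0,0,0,0,30],[0,0,0,0,0,0,30],[0,0,0,0,0,0,30]]]'

```text
time: 25.35
tool_pos: [0.4598, 0.049, 0.0811]
tcp_rot: [-3.142, 0.0, -0.001]
wrist_force: [0.1, 0.2, -1.3]
width: 0.417
grip_force: 40.4
```

On the nose with no contact force. Going on past the shoulder in small steps.

Emit:
play_rows --moves '[[[0,0,0,0,0,0.04,30],[0,0,0,0,0,0.04,30],[0,0,0,0,0,0.02,30],[0,0,0,0,0,0.02,30],[0,0,0,0,0,0,30]]]'

```text
time: 25.77
tool_pos: [0.459, 0.0489, 0.0681]
tcp_rot: [3.142, -0.0, -0.002]
wrist_force: [-0.5, 0.1, -0.7]
width: 0.42
grip_force: 40.4
```

Emit:
play_rows --moves '[[[0,0,0,0,0,0,30],[0,0,0,0,0,0,30],[0,0,0,0,0,0,30]]]'

```text
time: 26.02
tool_pos: [0.4597, 0.049, 0.0689]
tcp_rot: [-3.142, 0.0, -0.0]
wrist_force: [0.7, 0.4, -0.1]
width: 0.416
grip_force: 40.4
```

Emit:
play_rows --moves '[[[0,0,0,0,0,0.1,30],[0,0,0,0,0,0.1,30],[0,0,0,0,0,0.11,30],[0,0,0,0,0,0,30],[0,0,0,0,0,0,30]]]'

```text
time: 26.43
tool_pos: [0.4585, 0.0489, 0.0365]
tcp_rot: [3.141, -0.0, -0.004]
wrist_force: [-0.2, -0.5, -0.9]
width: 0.417
grip_force: 40.4
```

Emit:
play_rows --moves '[[[0,0,0,0,0,0,30],[0,0,0,0,0,0.02,30],[0,0,0,0,0,0,30],[0,0,0,0,0,0,30],[0,0,0,0,0,0,30]]]'

```text
time: 26.85
tool_pos: [0.4596, 0.049, 0.0359]
tcp_rot: [-3.142, 0.0, -0.0]
wrist_force: [0.4, -0.2, -0.9]
width: 0.411
grip_force: 40.4
```

Emit:
play_rows --moves '[[[0,0,0,0,0,0.015,30],[0,0,0,0,0,0,30],[0,0,0,0,0,0,30],[0,0,0,0,0,0,30]]]'

```text
time: 27.18
tool_pos: [0.46, 0.049, 0.035]
tcp_rot: [-3.142, 0.0, -0.001]
wrist_force: [-1.8, 0.5, 6.2]
width: 0.416
grip_force: 40.8
```

Third sleeve seats on the plate too. It goes to the right compartment.

Emit:
play_rows --moves '[[[0,0,0,0,0,-0.25,30],[0,0,0,0,0,-0.25,30],[0,0,0,0,0,-0.25,30],[0,0,0,0.213,-0.295,0,30],[0,0,0,0.213,-0.295,0,30]]]'

```text
time: 27.6
tool_pos: [0.5039, 0.1079, 0.1117]
tcp_rot: [-3.141, 0.005, -0.008]
wrist_force: [2.4, -0.1, -1.2]
width: 0.416
grip_force: 42.7
```

Emit:
play_rows --moves '[[[0,0,0,0.213,-0.295,0,30],[0,0,0,0.213,-0.295,0,30],[0,0,0,0.213,-0.295,0,30],[0,0,0,0.213,-0.295,0,30],[0,0,0,0,0,0,30]]]'

```text
time: 28.02
tool_pos: [0.5913, 0.2312, 0.1093]
tcp_rot: [-3.138, -0.004, -0.007]
wrist_force: [0.3, -0.4, -0.7]
width: 0.411
grip_force: 42.7
```

Emit:
play_rows --moves '[[[0,0,0,0,0,0.25,30],[0,0,0,0,0,0.25,30],[0,0,0,0,0,0.2,30],[0,0,0,0,0,0.1,30],[0,0,0,0,0,0,30]]]'

```text
time: 28.43
tool_pos: [0.5844, 0.2247, 0.0256]
tcp_rot: [3.139, -0.0, -0.01]
wrist_force: [-0.2, -0.4, -0.5]
width: 0.411
grip_force: 42.7
```

Emit:
play_rows --moves '[[[0,0,0,0,0,0.05,30],[0,0,0,0,0,0,30],[0,0,0,0,0,0,30],[0,0,0,0,0,0,30],[0,0,0,0,0,0,30]]]'

```text
time: 28.85
tool_pos: [0.5884, 0.2262, 0.0257]
tcp_rot: [-3.141, 0.0, -0.003]
wrist_force: [0.0, -0.5, -0.6]
width: 0.414
grip_force: 42.7
```

Lower the last 2.5 mm and check for contact before opening.

Emit:
play_rows --moves '[[[0,0,0,0,0,0.025,30],[0,0,0,0,0,0,30],[0,0,0,0,0,0,30],[0,0,0,0,0,0,30]]]'

```text
time: 29.18
tool_pos: [0.5885, 0.2263, 0.023]
tcp_rot: [-3.141, 0.0, -0.003]
wrist_force: [-0.1, 0.6, 5.2]
width: 0.411
grip_force: 43.2
```

Emit:
play_rows --moves '[[[0,0,0,0,0,0,40],[0,0,0,0,0,0,48],[0,0,0,0,0,0,52],[0,0,0,0,0,-0.05,52],[0,0,0,0,0,-0.15,52]]]'

```text
time: 29.6
tool_pos: [0.5848, 0.225, 0.0391]
tcp_rot: [3.14, -0.0, -0.009]
wrist_force: [0.5, 0.0, -0.3]
width: 0.607
grip_force: 0.0
```

Emit:
play_rows --moves '[[[0,0,0,0,0,-0.3,52],[0,0,0,0,0,-0.35,52],[0,0,0,0,0,-0.35,60],[0,0,0,-0.3,0.2,-0.1,60],[0,0,0,-0.3,0.2,0,60]]]'

```text
time: 30.02
tool_pos: [0.5313, 0.1872, 0.1574]
tcp_rot: [-3.139, -0.001, -0.015]
wrist_force: [0.1, 0.3, 0.4]
width: 0.7
grip_force: 0.0
```

Emit:
play_rows --moves '[[[0,0,0,-0.2,0.35,0,60],[0,0,0,-0.2,0.35,0,60],[0,0,0,-0.1,0.35,0,60],[0,0,0,0,0.35,0,60],[0,0,0,0,0.35,0,60]]]'

```text
time: 30.43
tool_pos: [0.476, 0.0097, 0.152]
tcp_rot: [3.142, 0.001, 0.001]
wrist_force: [1.3, -0.2, -0.2]
width: 0.701
grip_force: 0.0
```

Emit:
play_rows --moves '[[[0,0,0,0,0.35,0,60],[0,0,0,0,0.35,0,60],[0,0,0,0,0,0,60],[0,0,0,0,0,0,60]]]'

```text
time: 30.77
tool_pos: [0.4771, -0.0606, 0.152]
tcp_rot: [-3.141, 0.007, -0.0]
wrist_force: [-0.5, 0.5, -0.6]
width: 0.702
grip_force: 0.0
```

```bash
python3 - <<'E'
from h import *
s=bot.read_state();print(s["tool_pos"],s["time"])
T=vision.read_camera("top");S=vision.read_camera("side")
for n,k in(("top",T),("side",S)):
    for thr in(160,200,225,240):print(n,thr,[(r,onz(k,r[3:5],.049)[:2].round(4).tolist()) for r in holes(k["image"],thr) if r[5]<900])
d=T["depth"]
for n,p in(("tray L",(137,201)),("tray R",(180,196)),("dish",(155,317))):
    v,u=np.mgrid[p[1]-16:p[1]+17,p[0]-16:p[0]+17];D=d[v,u].ravel()
    P=(np.linalg.inv(T["K"])@np.c_[u.ravel(),v.ravel(),np.ones(D.size)].T*D-T["t"][:,None]);W=(T["R"].T@P).T
    q=W[(W[:,2]>.043)&(W[:,2]<.056)&(D>0)]
    A=np.c_[q[:,:2],np.ones(len(q))];k=np.linalg.lstsq(A,q[:,2],rcond=None)[0]
    c,r=cv2.minEnclosingCircle(q[:,:2].astype(np.float32));print(n,len(q),"top face centre",np.round(c,4),"r",round(r,4),"z",q[:,2].mean().round(4),"tilt",np.hypot(*k[:2]).round(3))
E
```

```text
[ 0.47710592 -0.06057953  0.15196657] 30.7667
top 160 [((67.4, 12.5, 21.0, 73.7, 8.3, 429.5), [0.9542, 0.4351]), ((67.2, 6.4, 10.0, 73.7, 8.3, 429.5), [0.9542, 0.4351])]
top 200 [((135.4, 200.5, 93.5, 135.9, 200.6, 365.0), [0.5815, 0.3032]), ((181.4, 196.6, 102.0, 181.8, 196.5, 358.5), [0.5867, 0.2247])]
top 225 [((135.0, 200.6, 118.0, 134.8, 200.5, 306.0), [0.5817, 0.3051]), ((181.1, 196.7, 119.0, 181.1, 196.5, 306.0), [0.5867, 0.2259])]
top 240 [((134.7, 200.7, 129.5, 134.7, 200.7, 283.0), [0.5814, 0.3053]), ((181.2, 196.5, 130.0, 181.0, 196.5, 284.0), [0.5867, 0.2261])]
side 160 [((328.4, 278.0, 10.0, 329.7, 272.3, 624.5), [0.47, 0.0679]), ((331.6, 274.1, 18.5, 329.7, 272.3, 624.5), [0.47, 0.0679]), ((353.3, 106.7, 83.0, 369.1, 90.0, 757.5), [0.5422, -0.5006])]
side 200 []
side 225 []
side 240 [((216.8, 369.9, 125.5, 216.8, 369.9, 378.5), [0.5816, 0.3052]), ((234.2, 327.1, 98.5, 234.0, 327.2, 317.5), [0.587, 0.2259])]
tray L 237 top face centre [0.5814 0.3062] r 0.0181 z 0.0479 tilt 0.027
tray R 232 top face centre [0.5871 0.2272] r 0.0185 z 0.0477 tilt 0.007
dish 330 top face centre [0.3819 0.2638] r 0.0179 z 0.0482 tilt 0.016
```

All three stand upright and centred in their places, top faces about 48 mm high with next to no tilt, and the gripper is clear. Handing in.

```bash
python3 -c "
from workcell import bot
print(bot.finish_job())"
```

```text
the job is handed in; nothing more can be done
None
```

All three sleeves were tried on the gauge pin and put away: the two that went fully down are upright in the tray, one per compartment, the one that stopped on the shoulder is upright in the dish, and the job is handed in (no verdict was returned).

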